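# Close the draft shield and tare the balance

## Robot

A 7-joint arm with a two-finger parallel gripper is mounted at the origin on a cart in front of the work surface, level with it; the furniture and walls round the work are solid. World frame = base frame: x ahead of the robot, y to its left, z up, the work surface at z = 0. Lengths are in m, angles in rad, forces in N, time in s.
With the tool pointing down it reaches from about 0.425 to 0.875 m from the base axis. Payload 4.7 kg.
Tool frame: the origin (TCP) lies midway between the tips of the shut fingers; the grasp point (between the pads) lies 19 mm behind it; x points along the fingers, z is the direction in which the jaws open and shut, and the axes are right-handed (so a half turn about x gives the same grasp; the last joint's range is limited). The gripper opens to 87 mm and grips with 3 to 60 N. Pads are 19 mm wide; open, the fingers measure 117 mm over their backs; the gripper's body (75 mm by 190 mm) begins 51 mm behind the grasp point.
Start: joints at [1.238, 0.321, -0.07, 1.45, 0.023, 1.371, -0.057], TCP at [0.221, -0.611, 0.223] pointing down, gripper open.
Joint ranges: [-2.86, 2.86], [-0.3, 2.09], [-1.38, 1.24], [0.06, 2.45], [-1.56, 4.7], [0.09, 2.05], [-2.69, 2.69]. Speed limits (rad/s): [2.57, 2.57, 3.14, 3.14, 3.14, 3.14, 3.14].

## Interface

Orientations are given as a unit quaternion [x, y, z, w].
In Python, from cell import bot gives the robot as it stands.
- The arm moves only by the shell command python3 -m pendant 'ROWS' [OPENING] [FORCE]. ROWS is JSON, a list of rows, each a list of 4 numbers: the shift along the tool's x, y, z in cm, then the turn about the tool's x in degrees. In form: [[tx, ty, tz, twist], ...]. A call has 1 to 8 rows; each row shifts and turns the pose as measured when the row begins, along the tool's axes as they then stand; what a row does not reach is not made up. A row lasts 1/8 s, in which the tool goes at most 62.5 mm and 10.7 degrees, less where a joint would pass 70% of its speed; a pose out of reach is approached as far as the arm can. A call with a gripper value outside its range is refused whole. OPENING is the opening, from 0 (shut) to 1 (fully open), set as the call begins (- or left out, the last holds). The fingers move at their own pace and stop on an object; FORCE is the grip in N (left out, the last holds). Time passes only in rows, so rows that do not move let the fingers close. It gives the time, the measured TCP pose, the force and the opening at its end, in the units of the state.
- bot.sense(): the state, without advancing time (a new reading comes with each control period).
- bot.capture(name): name is "scene" or "top" or "wrist"; returns a dict with "pixels" (480x640x3 uint8, blue, green, red), "depth" (480x640 float32, m along the optical axis (not along the pixel's ray), 0 where there is no reading), "fov_y" (degrees; the focal length in pixels is half the picture's height over the tangent of half this angle, whatever the lens; pixels are square), "cx", "cy" (the principal point, pixels), "k1" (the pictures are not rectified: a ray, as slopes to the right and down, at radius r is drawn at 1 + k1 r^2 times it, then the intrinsics apply), "origin" and "rotation" of the camera in the world. Camera axes: x right, y down, z forward; pixel columns grow to the right and rows downward; lengths in m; the calibration is good to about 2 mm. A picture is of the moment at which its call begins.
- bot.hand_in(): hands the job in, once; it reports no verdict.
Trained networks look in a picture, given as the dict that the camera call returned (one of the last four; its "shot" number tells which), for a name from the list of things; names that differ only in an ending like _2 or _b are one class to them, and where a whole thing is asked for, a point or a joint stands for the part that bears it (a point fixed in the world has none). Each returns a list of dicts, best first, with "confidence" (0 to 1); they miss things now and then, are a little off and sometimes report something else, mostly with a low value. They report only what shows in the picture. A call takes as long as a camera call. They do not tell look-alikes from the thing itself.
- bot.spot_in(picture, thing): "box" ([left, top, right, bottom] in pixels, round what is visible of it).
- bot.regions_of(picture, thing): "region" (480x640 bool, what is visible of it) and "box" ([left, top, right, bottom] in pixels, round what is visible of it).
- bot.landmark_of(picture, thing): "point" ([column, row] in pixels: a listed point, or the origin of a listed thing).
The state is a dict: "time_s": time; "joint_positions": joint angles; "qd": joint speeds; "effort": joint torques, N m; "tcp_pos": TCP position; "tool_rot": TCP orientation; "wrist_force": force on the tool from outside, world axes, zero at the start; "ft_torque": the same for the moment, N m; "width": finger opening in m.
Only numpy, scipy, OpenCV 4.12 (cv2) and the standard library are available. Lean on these libraries where they do the work, as an engineer would, in place of code of your own. Each camera call takes 0.05 s, during which the arm holds its last target.

## Task

A glass beaker stands on the pan of the laboratory balance, but the glass draft shield round it was left open. With the fingertips alone, gently slide the shield's left door and its top panel fully shut, and only then press the long tare bar on the front deck down and let it go. Do not touch the beaker, leave the two small square keys beside the bar and the things standing about alone, and pick nothing up.

Things in the scene. Friction and masses are not known exactly. Their poses are not given: they have to be found in the camera images.
- balance: white bench balance, fixed, 258 x 190 mm. Origin on the bench under the centre of pan and shield; x points from its front (keys, display) to its back, y to its left door, z up. In mm: housing x -166..92, front deck 45 high, display hood x -107..-68 up to 62 high; square glass shield x -60..60, y -75..75, heights 62..186; rear column x 60..90, 172 high; round pan of 90 diameter, top 72 high
- left_door (a joint): opening of the left glass door (on the balance's +y side) in m: 0 = fully shut, 0.065 = fully open; it slides to the back (along the balance's +x) as it opens and stays where it is left; about 1.2 N moves it, a firm stop ends it at 0
- left_handle (a point): centre of the left door's finger paddle: upright grey plate 8 mm thick (balance x), 30 mm out sideways from the door face (balance y 73..103 mm; the rail above reaches y 74), heights 129..169 mm. Moves with the door; shut, it is at x -54, y 87.5, z 149 mm in the balance's frame. Push its rear face towards the balance's front (-x) to shut the door
- right_door (a joint): opening of the like door on the right (-y) side in m, 0 = fully shut; it starts shut and must be shut at the end
- top_panel (a joint): opening of the shield's glass top panel in m: 0 = fully shut, 0.065 = fully open; it slides to the back (along the balance's +x) as it opens and stays where it is left; about 1.2 N moves it, a firm stop ends it at 0
- top_handle (a point): centre of the top panel's finger bar: grey ridge 8 mm thick (balance x), 44 mm wide (y), standing up 24 mm on the panel (glass at height 183.5 mm, ridge top at 207). Moves with the panel; shut, it is at x -52, y 0, z 195 mm in the balance's frame. Push its rear face towards the balance's front (-x) to shut the panel
- tare_key (a joint): how far the tare bar is pressed in, m: 0 = up, 0.0035 = fully down; a spring returns it; it starts to move at about 1 N and is down at about 4 N; it counts as pressed beyond 0.0022
- tare_key_top (a point): centre of the top face of the tare bar: the long grey bar key, 46 mm wide (balance y) by 18 mm deep, top 53 mm above the bench, in the middle of the front deck at x -139 mm of the balance's frame
- left_key (a joint): how far the small square key (14 x 18 mm), 56 mm to the left (+y) of the tare bar's centre, is pressed in, m; leave it alone
- right_key (a joint): the like small key 56 mm to the right (-y) of the tare bar's centre; leave it alone
- beaker: small glass beaker, about 55 mm across and 70 mm high, standing on the pan inside the shield; origin at the centre of its foot, z up
- forceps: steel forceps, 132 mm long and 11 mm high, lying on the bench to the left of the balance; origin at the centre of the underside
- sample_vial: capped vial, 21 mm across and 63 mm high, standing on the bench to the left of the balance; origin at the centre of its foot
There are look-alikes about, which are no part of the job. What is shaped like the beaker but red is not meant.

How it is judged:
By the outcome, as a careful person would: the job done as asked, in the order asked, and still so for the second after the job is handed in, with the robot touching nothing.
It also fails if it takes over 45 s, if anything falls off the work surface, if the arm or the gripper's body presses on something with over 40 N, if the wrist force passes 120 N, or if a joint passes its speed limit or range.

## Working session

There is one attempt and no reset: what is moved stays moved. The work goes in short steps, Python scripts to look and compute and a shell command to move; the robot and the scene stay as the last step left them, time stands still between calls to the robot, and variables do not carry over. Pictures are saved under pics/ and viewed, and the job is handed in when it is done.

```bash
ls; mkdir -p pics; python3 - <<'E'
from cell import bot
import cv2
s=bot.sense(); print({k:s[k] for k in('time_s','tcp_pos','tool_rot','wrist_force','width')})
for n in('scene','top'):
    c=bot.capture(n); cv2.imwrite(f'pics/{n}0.png',c['pixels']); print(n,c['origin'],c['rotation'],c['fov_y'],c['cx'],c['cy'],c['k1'])
    for t in('balance','left_handle','top_handle','tare_key_top','beaker','forceps','sample_vial'):
        print(t,[(([round(float(v)) for v in r['point']]),round(r['confidence'],2)) for r in bot.landmark_of(c,t)])
E
```

```text
pics
{'time_s': 0.0, 'tcp_pos': array([ 0.22069582, -0.61079107,  0.22144226]), 'tool_rot': array([ 0.40659055,  0.57936449, -0.40584445,  0.5781965 ]), 'wrist_force': array([ 0.02057232, -0.33486857,  0.10980445]), 'width': 0.0869485657091034}
scene [-0.06763437  0.8758232   0.49944408] [-0.30228087  0.78594121 -0.49759667  0.20813516] 49.182585850436276 312.2836499165965 240.18119399318152 0.005169828768079983
balance [([337, 265], 0.59), ([332, 233], 0.54)]
left_handle [([326, 214], 0.87), ([329, 234], 0.64)]
top_handle [([342, 175], 0.98), ([325, 215], 0.47)]
tare_key_top [([402, 251], 0.67)]
beaker [([271, 307], 0.86), ([327, 328], 0.86), ([329, 233], 0.63), ([376, 350], 0.62), ([234, 287], 0.58)]
forceps [([245, 374], 0.94)]
sample_vial []
top [0.32038712 0.28952182 1.04438479] [-0.69523849  0.7132585  -0.05864976  0.06682787] 45.26576028874233 329.39605373244115 242.04711295457093 -0.05030826544468235
balance [([405, 210], 0.66)]
left_handle [([375, 214], 0.94)]
top_handle [([430, 189], 0.78), ([406, 209], 0.49)]
tare_key_top [([445, 274], 0.62)]
beaker [([313, 289], 0.82), ([305, 222], 0.71), ([304, 165], 0.63), ([414, 198], 0.61), ([319, 343], 0.61)]
forceps [([220, 287], 0.48)]
sample_vial [([238, 329], 0.62)]
```

View pics/scene0.png

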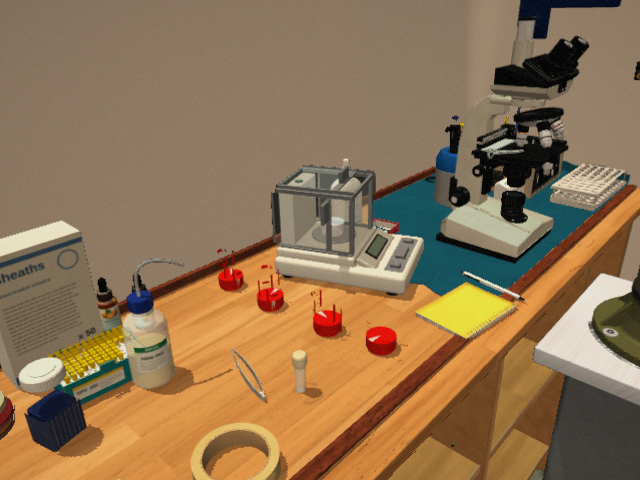

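View pics/top0.png

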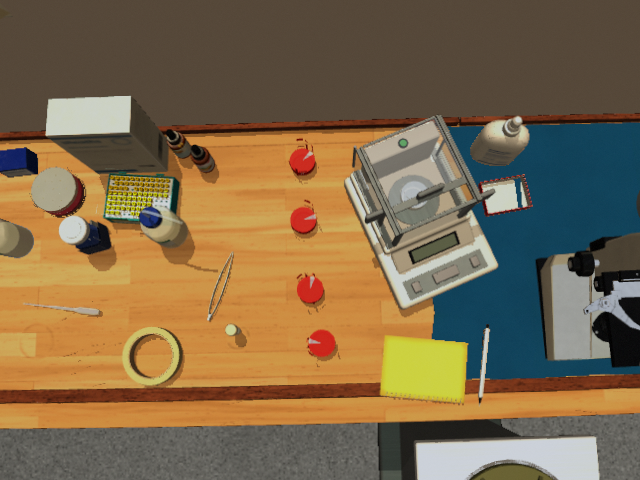

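```bash
cat > h.py <<'E'
import numpy as np, cv2
from scipy.spatial.transform import Rotation as R
def K(c):
    f=240/np.tan(np.radians(c['fov_y']/2)); return f
def rot(c):
    r=np.array(c['rotation']); return R.from_quat(r) if r.shape==(4,) else R.from_matrix(r)
def proj(c,P):
    p=rot(c).inv().apply(np.atleast_2d(P)-c['origin']); s=p[:,:2]/p[:,2:]
    s=s*(1+c['k1']*(s**2).sum(1,keepdims=True)); return s*K(c)+[c['cx'],c['cy']]
def ray(c,uv):
    d=(np.atleast_2d(uv).astype(float)-[c['cx'],c['cy']])/K(c); s=d.copy()
    for _ in range(10): s=d/(1+c['k1']*(s**2).sum(1,keepdims=True))
    return rot(c).apply(np.c_[s,np.ones(len(s))])
def atz(c,uv,z):
    r=ray(c,uv); return c['origin']+r*((z-c['origin'][2])/r[:,2])[:,None]
def w(pose,P):
    x,y,a=pose; P=np.atleast_2d(P); C,S=np.cos(a),np.sin(a)
    return np.c_[x+C*P[:,0]-S*P[:,1],y+S*P[:,0]+C*P[:,1],P[:,2]]
def crop(c,name,x0,y0,x1,y1,k,draw=()):
    im=cv2.resize(c['pixels'][y0:y1,x0:x1],None,fx=k,fy=k,interpolation=cv2.INTER_CUBIC)
    for pts,col in draw:
        q=((np.array(pts)-[x0,y0]+.5)*k).astype(int)
        cv2.polylines(im,[q.reshape(-1,1,2)],False,col,1,cv2.LINE_AA)
    cv2.imwrite(name,im)
E
python3 - <<'E'
from cell import bot
from h import *
c=bot.capture('top')
print(atz(c,[[445,274]],.053),atz(c,[[390,245],[482,205],[437,118],[355,150]],.186))
crop(c,'pics/t1.png',335,105,505,315,2.8)
c=bot.capture('scene')
crop(c,'pics/s1.png',260,145,440,305,4)
E
```

```text
[[0.43699479 0.10008822 0.053     ]] [[0.46766425 0.20607411 0.186     ]
 [0.52606399 0.06231682 0.186     ]
 [0.66898855 0.12293306 0.186     ]
 [0.61953774 0.25407903 0.186     ]]
```

View pics/t1.png

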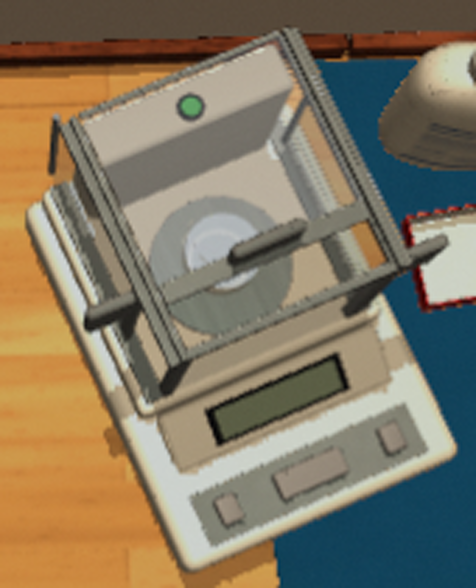

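View pics/s1.png

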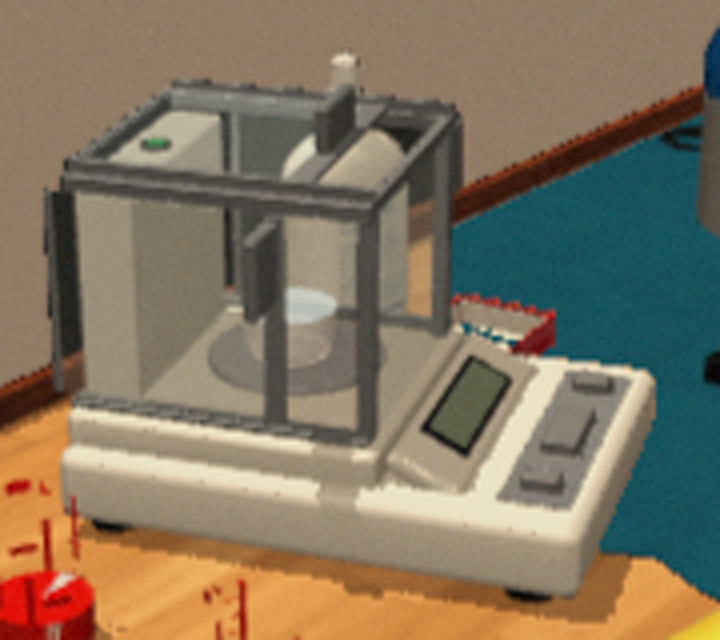

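```bash
cat > fit.py <<'E'
from cell import bot
from h import *
from scipy.optimize import least_squares
T=bot.capture('top'); S=bot.capture('scene')
mod=lambda p:w(p[:3],[[-.139,0,.053],[-.139,.056,.053],[-.139,-.056,.053],[-.054+p[3],.0875,.149],[-.052+p[4],0,.195]])
uT=np.array([[446.1,274.3],[417.1,287.1],[475,261.1],[374,216],[430.4,191.8]])
uS=np.array([[402,252.5],[396.3,264.5],[408.5,240.3],[325.5,212.5],[344,174.5]])
f=lambda p:np.r_[(proj(T,mod(p))-uT).ravel(),(proj(S,mod(p))-uS).ravel()]
r=least_squares(f,[.56,.15,.38,.03,.03],loss='soft_l1')
print(r.x,np.degrees(r.x[2])); print(f(r.x).round(1).reshape(2,-1,2))
p=r.x; 
def box(x0,x1,y0,y1,z): return w(p[:3],[[x0,y0,z],[x1,y0,z],[x1,y1,z],[x0,y1,z],[x0,y0,z]])
L=[box(-.166,.092,-.095,.095,.045),box(-.06,.06,-.075,.075,.186),box(-.06,.06,-.075,.075,.062),box(-.148,-.13,-.023,.023,.053),
 box(.06,.09,-.05,.05,.172),box(-.056+p[4],-.048+p[4],-.022,.022,.207),box(-.058+p[3],-.05+p[3],.073,.103,.169),box(-.058+p[3],-.05+p[3],.073,.103,.129)]
cols=[(0,0,255),(255,0,0),(255,0,255),(0,160,0),(0,255,255),(0,255,0),(0,128,255),(0,128,255)]
crop(T,'pics/t2.png',335,105,505,315,2.8,[(proj(T,l),k) for l,k in zip(L,cols)])
crop(S,'pics/s2.png',260,145,440,305,4,[(proj(S,l),k) for l,k in zip(L,cols)])
E
python3 fit.py
```

```text
[0.56550197 0.14950202 0.37802761 0.04067091 0.03155599] 21.659386593180876
[[[ 0.   0.1]
  [-0.4 -0. ]
  [ 0.2  0.6]
  [ 0.   0.4]
  [-0.   0.1]]

 [[ 0.4 -2. ]
  [-0.6 -1.4]
  [-0.  -1.3]
  [-0.6  0.5]
  [-0.1  0. ]]]
```

View pics/t2.png

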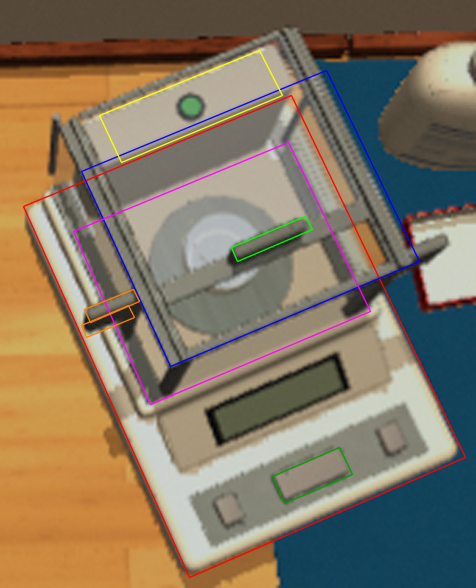

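View pics/s2.png

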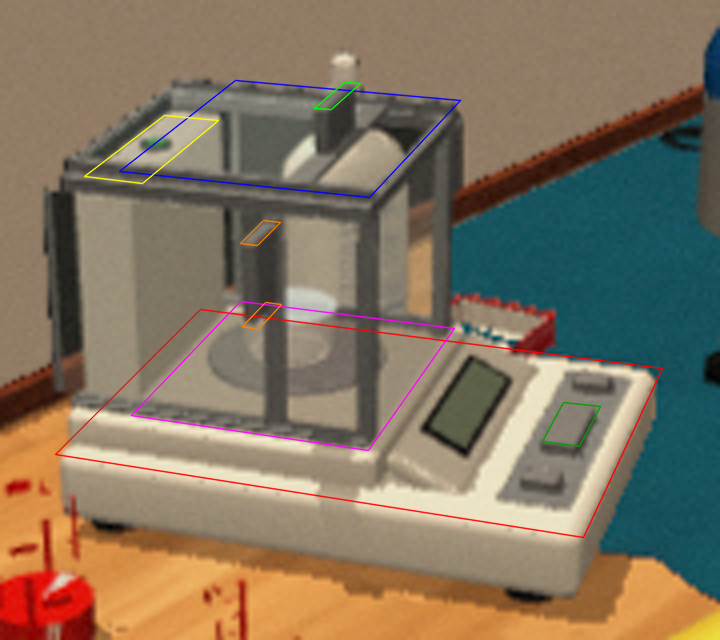

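```bash
python3 - <<'E'
from cell import bot
from h import *
s=bot.sense(); Rm=R.from_quat(s['tool_rot']).as_matrix(); print(Rm.round(3)); 
for n in('top','scene'):
    c=bot.capture(n); d=c['depth']; v,u=np.nonzero(d>0); r=ray(c,np.c_[u,v]); P=c['origin']+r*d[v,u][:,None]
    m=(P[:,0]>.0)&(P[:,0]<.95)&(P[:,1]<.35)&(P[:,1]>-.8)&(P[:,2]>.03)&(P[:,2]<1)
    P=P[m]
    H=np.zeros((19,23))
    for p in P: 
        i,j=int(p[0]/.05),int((p[1]+.8)/.05); H[min(i,18),min(j,22)]=max(H[min(i,18),min(j,22)],p[2])
    print(n,'rows x 0..0.95, cols y -.8..; cm'); print((H*100).astype(int))
c=bot.capture('wrist'); cv2.imwrite('pics/w0.png',c['pixels'])
E
```

```text
[[-0.    0.94  0.34]
 [-0.    0.34 -0.94]
 [-1.   -0.    0.  ]]
top rows x 0..0.95, cols y -.8..; cm
[[ 0  0  0  0  0  0  0  0  0  0  0  0  0  0  0  0  0  0  0  0  0  0  0]
 [ 0  0  0  0  0  0  0  0  0  0  0  0  0  0  0  0  0  0  0  0  0  0  0]
 [ 0  0  0  0  0  0  0  0  0  0  0  0  0  0  0  0  0  0  0  0  0  0  0]
 [ 0  0  0  0  0  0  0  0  0  0  0  0  0  0  0  0  0  0  0  0  0  0  0]
 [ 0  0  0  0  0  0  0  0  0  0  0  0  0  0  0  0  0  0  0  0  0  0  0]
 [ 0  0  0  0  0  0  0  0  0  0  0  0  5 23  5  0  0  0  0  0  0  0  0]
 [ 0  0  0  0  0  0  0  0  0  0  0  0 10 22  5  0  0  0  0  0  0  4  7]
 [ 0  0  0  0  0  0  0  0  0  0  0  0 21 23 22  0  0  0  4  4  0  0  6]
 [ 0  0  0  0  0  0  0  0  0  0  0  0 22 24 10  0  5  5  5  5  4  0  7]
 [ 0  0  0  0  0  0  0  0  0  0  0  0 23 22 10  0  5  6  6 19 18  0  0]
 [ 0  0  0  0  0  0  0  0  0  0  0  0  0  0  0  0 17 18 21 21 19  0  3]
 [ 0  0  0  0  0  0  0  0  0  0  0  0  0  0  0  0 17 19 21 18 19  6  7]
 [ 0  0  0  0  0  0  0  0  0  0  0  0  0  0  0 11 11 18 19 18 18 18  3]
 [ 0  0  0  0  0  0  0  0  0  0  0  0  0  0  0 17 14  0 18 18  
[... 1077 characters left out ...]
 7  6  0  4  0  0 28 26 10  0  5  6  6 18 18  0  0]
 [44 47 47  0 21 19 20  6  0 21 18  0  0  0  0  0 16 18 20 20 18  0  6]
 [37 46 47  0  0  0  0  0  0 22 14  0  0  0  0  0  0 18 20 18 18  6  7]
 [14 47 47  0  0  0  0  0  0 19 12  0  0  0  0  0  0 18 18 18 18 17  3]
 [35 48  0  0  0  0  0  0  0  0  0  0  0  0  0 17 16  0 18 18  0  0  7]
 [ 0 48 48 48 48 48 48 48 48 49 49 49 49 49 49 49 49 49 49 50 50 50 50]
 [ 0  0  0  0  0  0  0  0  0  0  0  0  0  0  0  0  0  0  0  0  0  0  0]
 [ 0  0  0  0  0  0  0  0  0  0  0  0  0  0  0  0  0  0  0  0  0  0  0]
 [ 0  0  0  0  0  0  0  0  0  0  0  0  0  0  0  0  0  0  0  0  0  0  0]
 [ 0  0  0  0  0  0  0  0  0  0  0  0  0  0  0  0  0  0  0  0  0  0  0]]
```

View pics/w0.png

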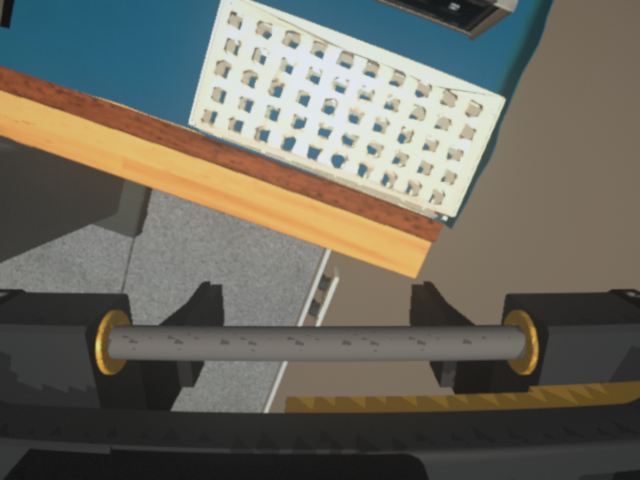

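```bash
python3 - <<'E'
from cell import bot
from h import *
np.set_printoptions(linewidth=200)
for n in('top','scene'):
    c=bot.capture(n); d=c['depth']; v,u=np.nonzero(d>0); r=ray(c,np.c_[u,v]); P=c['origin']+r*d[v,u][:,None]
    m=(P[:,0]>.1)&(P[:,0]<.6)&(P[:,1]<.0)&(P[:,1]>-.65)&(P[:,2]>.12)
    Q=P[m]
    for z in np.arange(.12,1.2,.06):
        q=Q[(Q[:,2]>=z)&(Q[:,2]<z+.06)]
        if len(q)>3: print(n,round(z,2),len(q),np.percentile(q,[1,99],axis=0).round(2)[:,:2].tolist())
    m=(P[:,2]>.3)&(P[:,0]>.55)&(P[:,1]>-.6)&(P[:,1]<.3); print('wall',np.percentile(P[m],[1,50,99],axis=0).round(3) if m.sum() else None)
    m=(P[:,2]>.3)&(P[:,1]<-.62)&(P[:,0]>.3)&(P[:,0]<.6); print('wallR',np.percentile(P[m],[1,50,99],axis=0).round(3) if m.sum() else None)
p=(0.5655,.1495,.378)
print(w(p,[[-.0093+.02,.095,.14],[-.0164+.02,0,.19],[-.139,0,.053]]))
E
```

```text
top 0.12 839 [[0.39, -0.16], [0.48, -0.11]]
top 0.18 4036 [[0.28, -0.15], [0.47, -0.07]]
wall [[ 0.738 -0.131  0.301]
 [ 0.74   0.098  0.352]
 [ 0.741  0.296  0.4  ]]
wallR None
scene 0.12 2022 [[0.3, -0.57], [0.59, -0.11]]
scene 0.18 3355 [[0.28, -0.34], [0.58, -0.08]]
scene 0.24 2185 [[0.27, -0.2], [0.46, -0.13]]
scene 0.3 2146 [[0.27, -0.46], [0.42, -0.1]]
scene 0.36 2415 [[0.26, -0.22], [0.38, -0.09]]
scene 0.42 423 [[0.28, -0.21], [0.38, -0.13]]
wall [[ 0.735 -0.58   0.302]
 [ 0.739  0.017  0.404]
 [ 0.742  0.296  0.497]]
wallR [[ 0.305 -0.748  0.303]
 [ 0.412 -0.74   0.407]
 [ 0.588 -0.687  0.477]]
[[0.5403837  0.24174241 0.14      ]
 [0.56884586 0.15082862 0.19      ]
 [0.43631276 0.09820033 0.053     ]]
```

```bash
python3 -m pendant '[[-5,0,0,-1.8],[-5,0,0,0],[-5,0,0,0],[-5,0,0,0]]' 0 10
```

```text
time_s: 1.75
tcp_pos: [0.2201, -0.6096, 0.4222]
tool_rot: [0.399, 0.588, -0.395, 0.582]
wrist_force: [-0.1, -0.8, 0.5]
width: 0.0551
```

```bash
python3 -m pendant '[[0,5.4,-0.75,0],[0,5.4,-0.75,0],[0,5.4,-0.75,0],[0,5.4,-0.75,0],[0,5.4,-0.75,0],[0,5.4,-0.75,0],[0,5.4,-0.75,0]]'; python3 -c "
from cell import bot
from h import *
s=bot.sense();print(R.from_quat(s['tool_rot']).as_matrix().round(3),s['joint_positions'])"
```

```text
time_s: 2.62
tcp_pos: [0.5568, -0.424, 0.4289]
tool_rot: [0.4, 0.582, -0.402, 0.583]
wrist_force: [-0.2, -0.2, 0.8]
width: 0.0006
[[-0.     0.934  0.356]
 [-0.004  0.356 -0.934]
 [-1.    -0.002  0.003]] [ 0.7360504   0.45463984 -0.22326296  0.8709522   0.10386582  1.82302334
 -0.64554195]
```

```bash
python3 -m pendant '[[0,2,-4.9,0],[0,2,-4.9,0],[0,2,-4.9,0],[0,2,-4.9,0],[0,2,-4.9,0],[0,2,-4.9,0],[0,2,-4.9,0],[0,2,-4.9,0]]'; cat > loc.py <<'E'
from cell import bot
from h import *
p=(0.5655,.1495,.378)
s=bot.sense(); M=R.from_quat(s['tool_rot']).as_matrix(); t=s['tcp_pos']
b=lambda v:R.from_euler('z',-p[2]).apply(v)
print('t',s['time_s'],'bal mm',(b(t-[p[0],p[1],0])*1000).round(1),'F bal',b(s['wrist_force']).round(2),'width',round(s['width'],4),'yaw err deg',round(np.degrees(np.arctan2(M[1,1],M[0,1])-p[2]),2), 'tilt',b(M[:,0]).round(3))
E
python3 loc.py
```

```text
time_s: 3.62
tcp_pos: [0.5695, 0.0122, 0.4222]
tool_rot: [0.4, 0.585, -0.401, 0.581]
wrist_force: [1.0, 0.6, 0.1]
width: 0.0005
t 3.625 bal mm [ -46.9 -129.1  422.2] F bal [1.16 0.21 0.1 ] width 0.0005 yaw err deg -0.7 tilt [-0.004  0.004 -1.   ]
```

```bash
python3 -m pendant '[[0,1.3,-4.5,0],[2,1.3,-4.5,0],[3,1.3,-4.5,0],[4,1.3,-4.5,0],[5,1.3,-4.5,-0.7],[0,0,0,0]]'; python3 loc.py; python3 - <<'E'
from cell import bot
from h import *
c=bot.capture('scene'); crop(c,'pics/s3.png',240,80,440,300,3)
E
```

```text
time_s: 4.38
tcp_pos: [0.5468, 0.2542, 0.2859]
tool_rot: [0.396, 0.588, -0.393, 0.586]
wrist_force: [-0.3, -0.2, -0.5]
width: 0.0004
t 4.375 bal mm [ 21.3 104.2 285.9] F bal [-0.35 -0.13 -0.48] width 0.0004 yaw err deg 0.51 tilt [ 0.001  0.004 -1.   ]
```

View pics/s3.png

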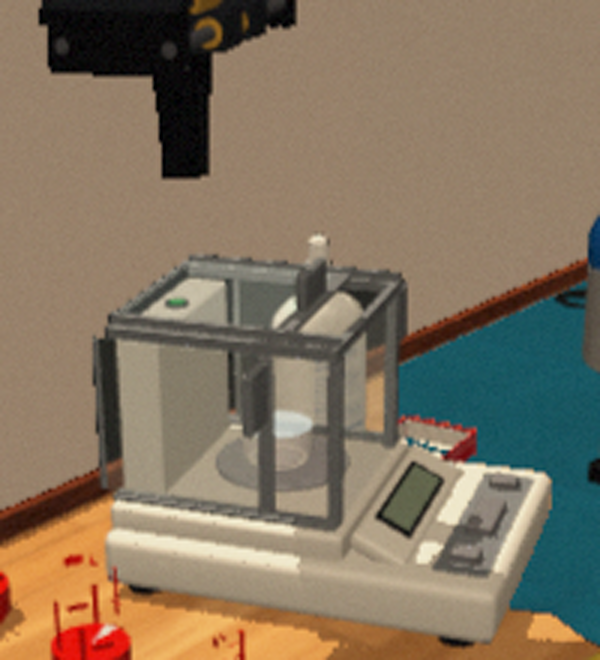

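```bash
python3 -m pendant '[[5,0,0.6,0],[5,0,0,0],[3,0,0,0],[0,0,0,0]]'; python3 loc.py; python3 - <<'E'
from cell import bot
from h import *
c=bot.capture('scene'); crop(c,'pics/s4.png',240,80,440,300,3)
c=bot.capture('top'); crop(c,'pics/t4.png',335,95,505,315,2.6)
E
```

```text
time_s: 4.92
tcp_pos: [0.5595, 0.2414, 0.1621]
tool_rot: [0.403, 0.58, -0.394, 0.588]
wrist_force: [-0.4, -0.4, 0.6]
width: 0.0004
t 4.925 bal mm [ 28.3  87.6 162.1] F bal [-0.55 -0.17  0.55] width 0.0004 yaw err deg -0.28 tilt [ 0.017 -0.002 -1.   ]
```

View pics/s4.png

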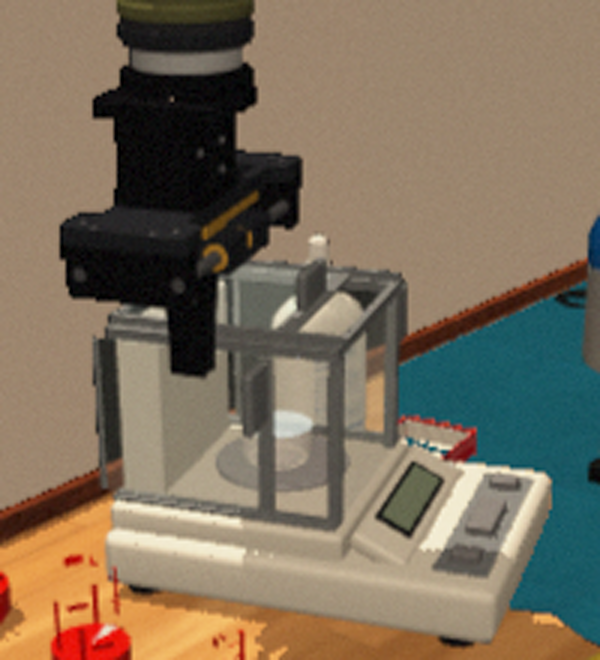

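```bash
python3 -m pendant '[[0,0,-1,0],[1,-0.5,0,0],[0,0,0,0]]'; python3 loc.py
```

```text
time_s: 5.4
tcp_pos: [0.5548, 0.2521, 0.1592]
tool_rot: [0.407, 0.577, -0.39, 0.591]
wrist_force: [-0.4, -0.2, 0.0]
width: 0.0004
t 5.4 bal mm [ 27.9  99.3 159.2] F bal [-0.49 -0.05  0.01] width 0.0004 yaw err deg -0.28 tilt [ 0.03  -0.002 -1.   ]
```

```bash
python3 -m pendant '[[0,-0.5,0,0],[0.5,0,0,0],[0.5,0,0,0]]'; python3 loc.py;  python3 -c "
from cell import bot
print(bot.sense()['joint_positions'].round(3))"
```

```text
time_s: 5.78
tcp_pos: [0.5504, 0.2504, 0.1493]
tool_rot: [0.407, 0.577, -0.39, 0.591]
wrist_force: [-0.1, -0.2, 1.0]
width: 0.0003
t 5.775 bal mm [ 23.2  99.3 149.3] F bal [-0.12 -0.13  0.96] width 0.0003 yaw err deg -0.27 tilt [ 0.031 -0.003 -1.   ]
[ 0.031  0.303 -0.6    1.675  0.191  1.19  -1.812]
```

```bash
python3 -m pendant '[[0,-1,0,0],[0,-1,0,0],[0,-0.5,0,0],[0,-0.5,0,0]]'; python3 loc.py; python3 -m pendant '[[0,-0.6,0,0],[0,-0.6,0,0],[0,-0.6,0,0],[0,-0.6,0,0]]'; python3 loc.py
```

```text
time_s: 6.28
tcp_pos: [0.521, 0.2388, 0.1479]
tool_rot: [0.407, 0.577, -0.39, 0.591]
wrist_force: [2.0, 0.7, -1.0]
width: 0.0004
t 6.275 bal mm [ -8.4  99.4 147.9] F bal [ 2.1  -0.12 -1.02] width 0.0004 yaw err deg -0.27 tilt [ 0.032 -0.002 -0.999]
time_s: 6.78
tcp_pos: [0.498, 0.2295, 0.1478]
tool_rot: [0.408, 0.576, -0.389, 0.592]
wrist_force: [1.0, -0.1, 0.5]
width: 0.0004
t 6.775 bal mm [-33.2  99.3 147.8] F bal [ 0.89 -0.52  0.55] width 0.0004 yaw err deg -0.29 tilt [ 0.034 -0.003 -0.999]
```

```bash
for i in 1; do python3 -m pendant '[[0,-0.3,0,0],[0,-0.3,0,0]]'; done; python3 loc.py; python3 -m pendant '[[0,-0.2,0,0],[0,-0.2,0,0]]'; python3 loc.py;  python3 -m pendant '[[0,-0.2,0,0],[0,-0.2,0,0]]'; python3 loc.py
```

```text
time_s: 7.02
tcp_pos: [0.4949, 0.2283, 0.1482]
tool_rot: [0.41, 0.575, -0.387, 0.593]
wrist_force: [12.7, 5.6, -9.1]
width: 0.0004
t 7.025 bal mm [-36.5  99.3 148.2] F bal [13.87  0.48 -9.14] width 0.0004 yaw err deg -0.28 tilt [ 0.042 -0.002 -0.999]
time_s: 7.28
tcp_pos: [0.4952, 0.2285, 0.1483]
tool_rot: [0.414, 0.573, -0.383, 0.594]
wrist_force: [7.8, 2.8, -4.8]
width: 0.0005
t 7.275 bal mm [-36.2  99.3 148.3] F bal [ 8.3  -0.34 -4.84] width 0.0005 yaw err deg -0.29 tilt [ 0.053 -0.001 -0.999]
time_s: 7.52
tcp_pos: [0.4954, 0.2285, 0.1484]
tool_rot: [0.417, 0.572, -0.38, 0.596]
wrist_force: [7.3, 2.1, -4.1]
width: 0.0006
t 7.525 bal mm [-36.   99.3 148.4] F bal [ 7.62 -0.72 -4.07] width 0.0006 yaw err deg -0.29 tilt [ 0.062  0.001 -0.998]
```

```bash
python3 -m pendant '[[0,1,0,0],[0,1,0,0],[-3,0,-1,0],[-5,0,0,0],[-4,0,0,0]]'; python3 loc.py; python3 - <<'E'
from cell import bot
from h import *
c=bot.capture('scene'); crop(c,'pics/s5.png',240,80,440,300,3)
c=bot.capture('top'); crop(c,'pics/t5.png',335,95,505,315,2.6)
E
```

```text
time_s: 8.15
tcp_pos: [0.5019, 0.2417, 0.2675]
tool_rot: [0.413, 0.575, -0.384, 0.593]
wrist_force: [0.4, -0.1, -0.0]
width: 0.0005
t 8.15 bal mm [-25.1 109.2 267.5] F bal [ 0.38 -0.23 -0.05] width 0.0005 yaw err deg -0.3 tilt [ 0.048  0.002 -0.999]
```

View pics/s5.png

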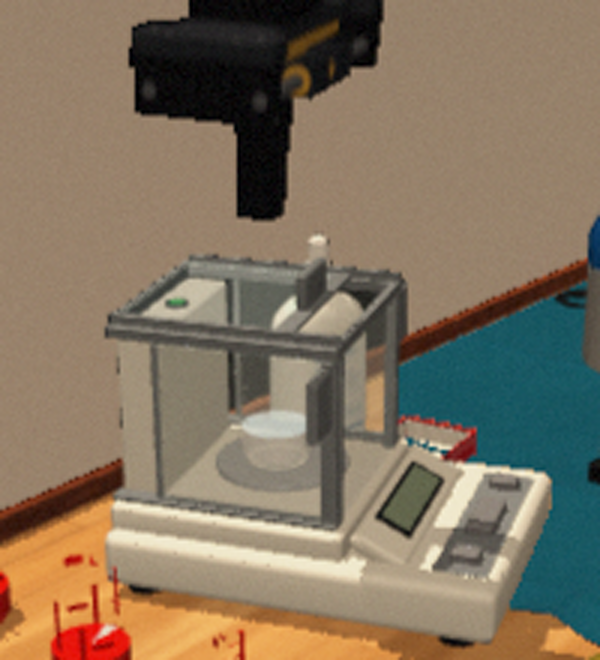

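View pics/t5.png

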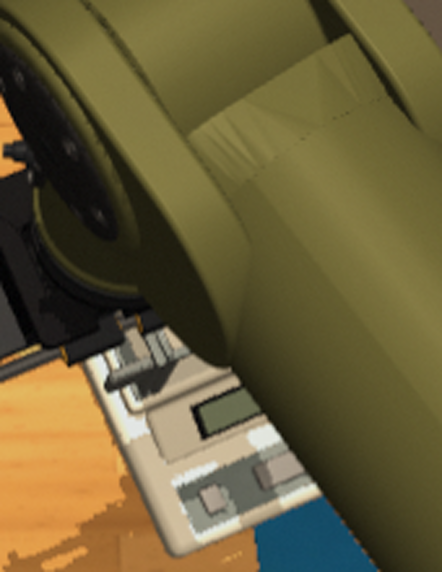

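```bash
python3 -m pendant '[[0,2,3.6,0],[0,2,3.6,0],[0,0.5,3.6,0],[0,0,0,0]]'; python3 loc.py; 
```

```text
time_s: 8.75
tcp_pos: [0.5873, 0.1575, 0.2708]
tool_rot: [0.413, 0.575, -0.382, 0.593]
wrist_force: [0.1, 0.5, 0.8]
width: 0.0007
t 8.75 bal mm [ 23.2  -0.6 270.8] F bal [0.26 0.47 0.81] width 0.0007 yaw err deg -0.17 tilt [ 0.051  0.003 -0.999]
```

```bash
python3 -m pendant '[[4,0,0,0],[2,0,0,0],[1,0,0,0],[0,0,0,0]]'; python3 loc.py; python3 - <<'E'
from cell import bot
from h import *
c=bot.capture('scene'); crop(c,'pics/s6.png',240,80,440,300,3)
E
```

```text
time_s: 9.25
tcp_pos: [0.5887, 0.1627, 0.1971]
tool_rot: [0.412, 0.577, -0.382, 0.592]
wrist_force: [0.2, -0.4, -0.1]
width: 0.0003
t 9.25 bal mm [ 26.4   3.7 197.1] F bal [ 0.06 -0.46 -0.11] width 0.0003 yaw err deg -0.01 tilt [ 0.047  0.007 -0.999]
```

View pics/s6.png

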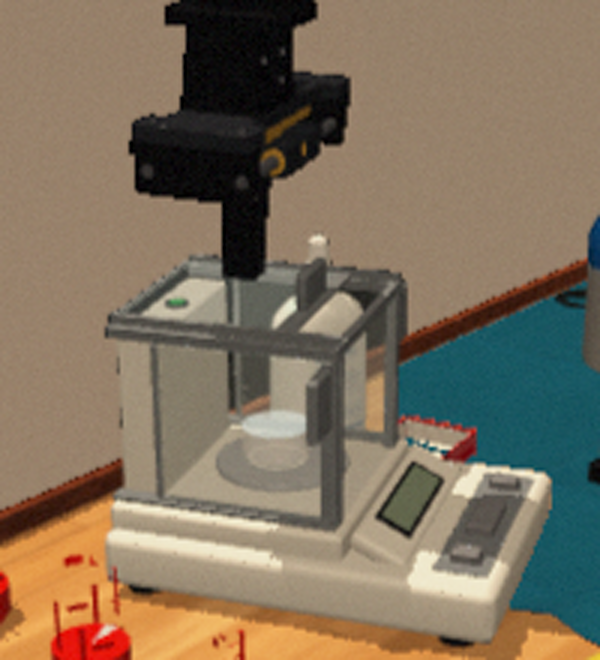

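```bash
python3 -m pendant '[[0,-1,0,0],[0,-1,0,0],[0,-0.5,0,0],[0,-0.5,0,0]]'; python3 loc.py; python3 -m pendant '[[0,-0.6,0,0],[0,-0.6,0,0],[0,-0.6,0,0],[0,-0.4,0,0]]'; python3 loc.py
```

```text
time_s: 9.8
tcp_pos: [0.5604, 0.1519, 0.1992]
tool_rot: [0.413, 0.576, -0.38, 0.594]
wrist_force: [1.7, 0.6, -1.6]
width: 0.0008
t 9.8 bal mm [ -3.9   4.2 199.2] F bal [ 1.84 -0.07 -1.61] width 0.0008 yaw err deg 0.02 tilt [ 0.053  0.005 -0.999]
time_s: 10.3
tcp_pos: [0.5399, 0.1437, 0.1991]
tool_rot: [0.414, 0.575, -0.379, 0.595]
wrist_force: [2.2, 0.9, 0.6]
width: 0.0004
t 10.3 bal mm [-26.    4.1 199.1] F bal [2.4  0.07 0.57] width 0.0004 yaw err deg 0.01 tilt [ 0.057  0.005 -0.998]
```

```bash
python3 -m pendant '[[0,-0.3,0,0],[0,-0.3,0,0]]'; python3 loc.py; python3 -m pendant '[[0,-0.2,0,0],[0,-0.2,0,0]]'; python3 loc.py
```

```text
time_s: 10.55
tcp_pos: [0.5342, 0.1414, 0.199]
tool_rot: [0.415, 0.575, -0.379, 0.595]
wrist_force: [1.2, 0.4, 1.3]
width: 0.001
t 10.55 bal mm [-32.1   4.  199. ] F bal [ 1.3  -0.1   1.26] width 0.001 yaw err deg 0.01 tilt [ 0.057  0.005 -0.998]
time_s: 10.8
tcp_pos: [0.5321, 0.1405, 0.1992]
tool_rot: [0.416, 0.574, -0.378, 0.596]
wrist_force: [9.8, 3.1, -4.4]
width: 0.0006
t 10.8 bal mm [-34.3   4.  199.2] F bal [10.26 -0.76 -4.38] width 0.0006 yaw err deg 0.02 tilt [ 0.062  0.005 -0.998]
```

```bash
python3 -m pendant '[[0,-0.2,0,0],[0,-0.2,0,0]]'; python3 loc.py; python3 -m pendant '[[0,1,0,0],[-3,0.5,0,0],[-5,0,0,0],[0,0,0,0]]'; python3 loc.py; python3 - <<'E'
from cell import bot
from h import *
p=(0.5655,.1495,.378)
c=bot.capture('scene')
L=[w(p,[[a,y0,z],[b,y0,z],[b,y1,z],[a,y1,z],[a,y0,z]]) for a,b,y0,y1,z in[(-.056,-.048,-.022,.022,.207),(-.058,-.05,.073,.103,.169),(-.058,-.05,.073,.103,.129),(-.148,-.13,-.023,.023,.053)]]
crop(c,'pics/s7.png',260,145,440,305,4,[(proj(c,l),(0,255,0)) for l in L])
E
```

```text
time_s: 11.05
tcp_pos: [0.5322, 0.1406, 0.1993]
tool_rot: [0.419, 0.572, -0.375, 0.598]
wrist_force: [7.6, 2.2, -3.7]
width: 0.0004
t 11.05 bal mm [-34.3   4.  199.3] F bal [ 7.91 -0.74 -3.72] width 0.0004 yaw err deg 0.03 tilt [ 0.072  0.005 -0.997]
time_s: 11.55
tcp_pos: [0.5396, 0.143, 0.2798]
tool_rot: [0.416, 0.574, -0.377, 0.595]
wrist_force: [0.7, 0.7, -0.5]
width: 0.0006
t 11.55 bal mm [-26.5   3.5 279.8] F bal [ 0.9   0.42 -0.52] width 0.0006 yaw err deg 0.02 tilt [ 0.062  0.007 -0.998]
```

View pics/s7.png

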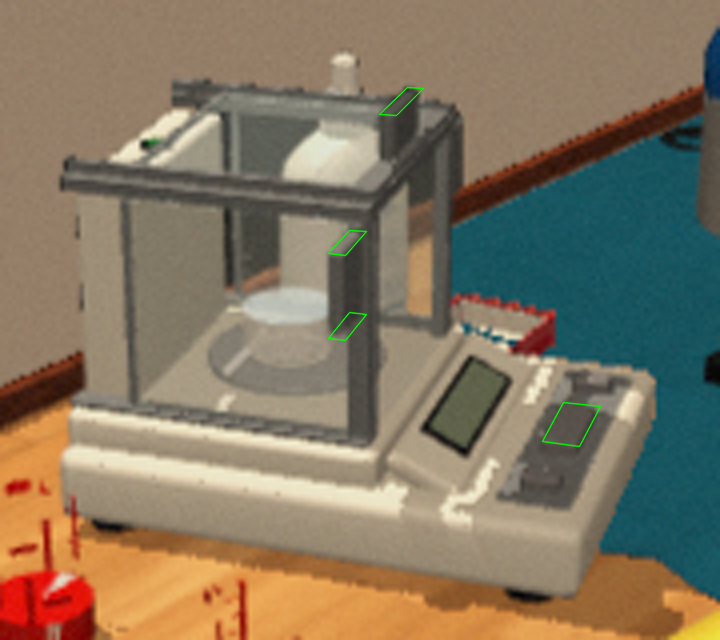

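```bash
python3 -m pendant '[[0,-4,0,0],[0,-4,0,0],[0,-4,0.3,0],[0,0,0,0]]'; python3 loc.py; 
```

```text
time_s: 12.1
tcp_pos: [0.4218, 0.093, 0.263]
tool_rot: [0.413, 0.58, -0.382, 0.59]
wrist_force: [0.9, 0.6, -0.1]
width: 0.0006
t 12.1 bal mm [-154.4    0.5  263. ] F bal [ 1.03  0.19 -0.14] width 0.0006 yaw err deg -0.04 tilt [ 0.044  0.013 -0.999]
```

Lower to about 8 cm, then check.

```bash
python3 -m pendant '[[5,0,0,0],[5,0,0,0],[4,0,0,0],[3,0,0,0],[0,0,0,0]]'; python3 loc.py; python3 -c "
from cell import bot
print(bot.sense()['joint_positions'].round(3))"
```

```text
time_s: 12.72
tcp_pos: [0.4276, 0.0991, 0.0849]
tool_rot: [0.411, 0.582, -0.382, 0.588]
wrist_force: [0.5, -0.3, -0.2]
width: 0.0005
t 12.725 bal mm [-146.7    4.1   84.9] F bal [ 0.33 -0.46 -0.21] width 0.0005 yaw err deg 0.03 tilt [ 0.039  0.016 -0.999]
[ 0.285 -0.017 -0.547  2.126 -0.035  0.994 -1.436]
```

```bash
python3 -m pendant '[[0,0.7,0.4,0],[1.5,0,0,0],[0.5,0,0,0],[0,0,0,0]]'; python3 loc.py; python3 - <<'E'
from cell import bot
from h import *
c=bot.capture('scene'); crop(c,'pics/s8.png',320,160,460,300,4)
c=bot.capture('wrist'); cv2.imwrite('pics/w8.png',c['pixels'])
E
```

```text
time_s: 13.22
tcp_pos: [0.4397, 0.0993, 0.0665]
tool_rot: [0.413, 0.581, -0.381, 0.589]
wrist_force: [-0.0, -0.2, -0.1]
width: 0.0003
t 13.225 bal mm [-135.5   -0.2   66.5] F bal [-0.09 -0.22 -0.14] width 0.0003 yaw err deg 0.01 tilt [ 0.043  0.015 -0.999]
```

View pics/s8.png

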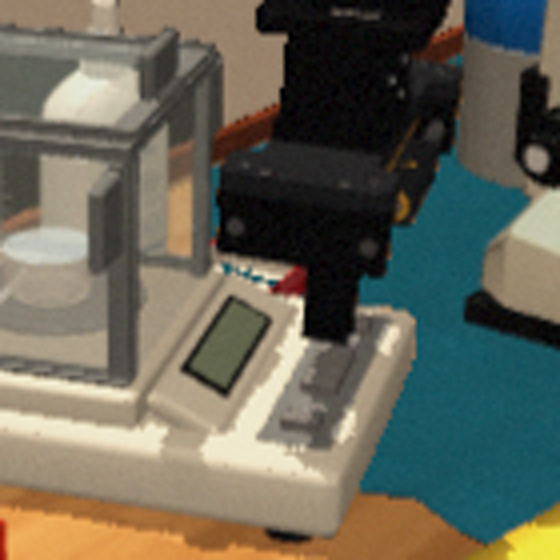

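View pics/w8.png

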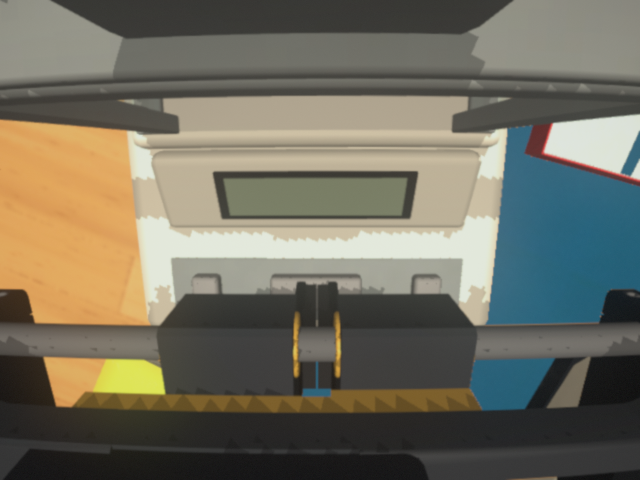

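```bash
python3 -m pendant '[[0.5,-0.3,0,0],[0.4,0,0,0]]'; python3 loc.py; python3 -m pendant '[[0.3,0,0,0],[0.3,0,0,0]]'; python3 loc.py
```

```text
time_s: 13.58
tcp_pos: [0.4376, 0.0983, 0.0579]
tool_rot: [0.413, 0.58, -0.381, 0.59]
wrist_force: [-0.3, 1.0, 0.6]
width: 0.0007
t 13.575 bal mm [-137.8   -0.4   57.9] F bal [0.03 1.02 0.56] width 0.0007 yaw err deg 0.01 tilt [ 0.045  0.014 -0.999]
time_s: 13.82
tcp_pos: [0.4377, 0.0983, 0.0516]
tool_rot: [0.413, 0.58, -0.381, 0.59]
wrist_force: [-1.0, -0.2, 2.7]
width: 0.0006
t 13.825 bal mm [-137.7   -0.4   51.6] F bal [-1.    0.14  2.7 ] width 0.0006 yaw err deg 0.0 tilt [ 0.045  0.014 -0.999]
```

```bash
python3 -m pendant '[[0.2,0,0,0],[0.1,0,0,0]]'; python3 loc.py; python3 -m pendant '[[0.1,0,0,0],[0.1,0,0,0]]'; python3 loc.py
```

```text
time_s: 14.08
tcp_pos: [0.4377, 0.0984, 0.0497]
tool_rot: [0.412, 0.58, -0.382, 0.59]
wrist_force: [-5.9, -1.9, 15.9]
width: 0.0008
t 14.075 bal mm [-137.6   -0.4   49.7] F bal [-6.19  0.45 15.9 ] width 0.0008 yaw err deg 0.01 tilt [ 0.043  0.014 -0.999]
time_s: 14.32
tcp_pos: [0.4378, 0.0984, 0.0498]
tool_rot: [0.412, 0.58, -0.382, 0.59]
wrist_force: [-5.8, -1.0, 11.6]
width: 0.0004
t 14.325 bal mm [-137.6   -0.4   49.8] F bal [-5.77  1.16 11.64] width 0.0004 yaw err deg 0.01 tilt [ 0.041  0.013 -0.999]
```

Fully down (about 12–16 N against the stop, tip at 49.7 mm). Release and retreat.

```bash
python3 -m pendant '[[-0.5,0,0,0],[-2,0,0,0],[-4,-0.5,0,0],[-5,-0.5,0,0],[-5,0,0,0],[-5,0,0,0],[0,0,0,0],[0,0,0,0]]'; python3 loc.py; python3 - <<'E'
from cell import bot
from h import *
p=(0.5655,.1495,.378)
c=bot.capture('scene')
L=[w(p,[[a,y0,z],[b,y0,z],[b,y1,z],[a,y1,z],[a,y0,z]]) for a,b,y0,y1,z in[(-.056,-.048,-.022,.022,.207),(-.058,-.05,.073,.103,.169),(-.148,-.13,-.023,.023,.053)]]
crop(c,'pics/s9.png',260,145,440,305,4,[(proj(c,l),(0,255,0)) for l in L])
c=bot.capture('top'); cv2.imwrite('pics/t9.png',c['pixels'])
E
```

```text
time_s: 15.32
tcp_pos: [0.4205, 0.0888, 0.27]
tool_rot: [0.412, 0.581, -0.382, 0.59]
wrist_force: [0.3, -0.3, -0.2]
width: 0.0004
t 15.325 bal mm [-157.2   -2.9  270. ] F bal [ 0.19 -0.35 -0.23] width 0.0004 yaw err deg 0.06 tilt [ 0.042  0.013 -0.999]
```

View pics/s9.png

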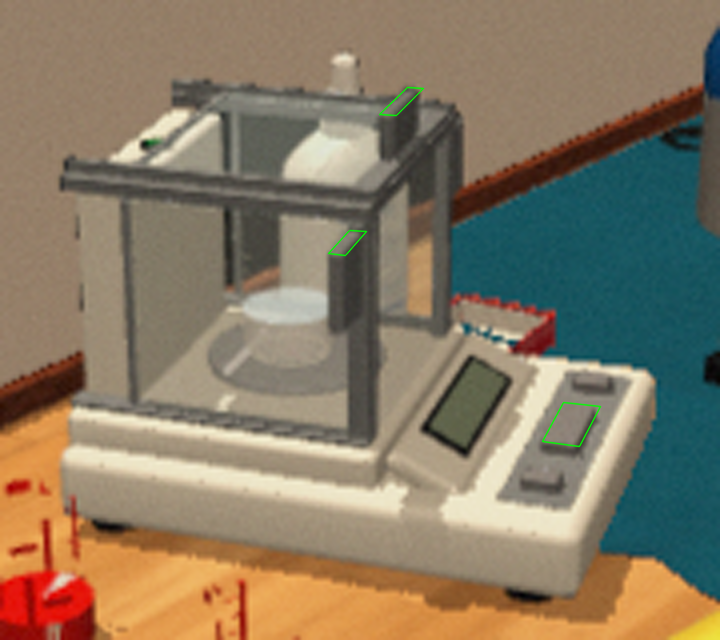

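View pics/t9.png

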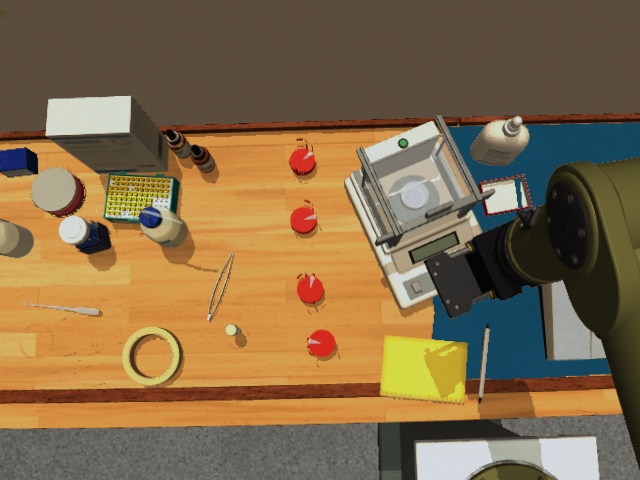

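```bash
python3 -c "
from cell import bot
print(bot.hand_in())"
```

```text
the job is handed in; nothing more can be done
None
```

I slid the left door shut, then the top panel, each with the closed fingertips until it met its firm stop. Only then did I press the tare bar down and let it go. I handed the job in at about 15.4 s with the arm clear at z = 0.27 m; the hand-in reports no verdict.

- **Left door and top panel:** in the last scene picture both handles sit on their predicted shut positions. The stops gave contact forces of about 17 N at the door and 11 N at the panel.
- **Tare bar:** the fingertip went to 49.7 mm, which is full travel, with 12–16 N down force. Afterwards the bar looked up again.
- **Left alone:** the beaker, the two small keys, the forceps and the vial look unmoved, and the right door looks shut. I checked these by eye only.
- **Disagreement:** the door stopped about 4 mm earlier than I expected from the finger width I had assumed. The panel showed the same offset, and the pictures agree with both being shut, so I put it down to finger depth and calibration.
- **Smaller flaws:** the tool drifted up to about 4° from vertical during the pushes. On the first descent by the door it also came about 1 cm closer to the rail than planned, but I saw no contact force there and moved it out again.

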